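# Free the locked label tray with the release pin

### The arm

A 6-joint arm with a two-finger parallel gripper is mounted at the origin on the work surface. World frame = base frame: x ahead of the robot, y to its left, z up, the work surface at z = 0. Lengths are in m, angles in degrees, forces in N, time in s.
With the tool pointing down it reaches from about 0.35 to 0.775 m from the base axis. Payload 5.5 kg.
Tool frame: the origin (TCP) lies midway between the tips of the shut fingers; the grasp point (between the pads) lies 19 mm behind it (r.grip_depth is the z of the grasp point in the tool frame, in m); z points along the fingers, y is the direction in which the jaws open and shut (so a half turn about z gives the same grasp; the last joint's range is limited). The gripper opens to 85 mm and grips with 20 to 120 N. Pads are 22 mm wide; open, the fingers measure 114 mm over their backs; the gripper's body (76 mm by 85 mm) begins 54 mm behind the grasp point. The pads swing forward as they close: fully open they stand 13 mm farther back than shut.
Start: joints at [-84.316, 17.945, 2.641, 74.691, 0, 82.002], TCP at [0.136, -0.559, 0.231] pointing down, gripper open.
Joint ranges: [-158.12, 158.12], [-49.38, 96.58], [-58.88, 72.47], [-126.05, 133.96], [-84.25, 85.87], [-180, 180]. Speed limits (degrees/s): [147.25, 147.25, 180, 180, 180, 180].

### API

Orientations are given as [roll, pitch, yaw] about the fixed x, y, z axes, in that order (R = Rz(yaw) Ry(pitch) Rx(roll)).
In Python, from station import telemetry, imaging, r gives the robot as it stands.
- The arm moves only by the tool arm_command, never from a script. Its argument "moves" is a list of rows, each an object of numbers: "x", "y", "z": the shift along the tool's x, y, z in m; "ax", "ay", "az": the turn, a rotation vector about the tool's x, y, z in rad; "hand": the finger opening in m, from 0 to 0.0854. A call has 1 to 10 rows; each row shifts and turns the commanded pose from where the row before left it, along the tool's axes as they then stand; what a row does not reach is not made up. A row lasts 1/12 s, in which the tool goes at most 41.7 mm and 7.16 degrees, less where a joint would pass 70% of its speed; a pose out of reach is approached as far as the arm can. A call with a gripper value outside its range is refused whole. The fingers move at their own pace and stop on an object; the grip force is fixed at half the most. Time passes only in rows, so rows that do not move let the fingers close. It gives the time, the measured TCP pose, the force and the opening at its end, in the units of the state.
- telemetry.sense(): the state, without advancing time (a new reading comes with each control period).
- imaging.grab_frame(name): name is "side" or "top"; returns a dict with "image" (400x640x3 uint8, blue, green, red), "fov_y" (degrees; the focal length in pixels is half the picture's height over the tangent of half this angle, whatever the lens; pixels are square), "cx", "cy" (the principal point, pixels), "rvec" (rotation vector, rad) and "tvec" (3), from world to camera coordinates, as OpenCV has them. Camera axes: x right, y down, z forward; pixel columns grow to the right and rows downward; lengths in m; the calibration is good to about 2 mm. A picture is of the moment at which its call begins. There is no depth.
- r.finish_job(): hands the job in, once; it reports no verdict.
Trained networks look in the newest picture that a camera, given by its name, has taken for a name from the list of things; names that differ only in an ending like _2 or _b are one class to them, and where a whole thing is asked for, a point or a joint stands for the part that bears it (a point fixed in the world has none). Each returns a list of dicts, best first, with "confidence" (0 to 1); they miss things now and then, are a little off and sometimes report something else, mostly with a low value. They report only what shows in the picture. A call takes as long as a camera call. They do not tell look-alikes from the thing itself.
- imaging.look_for(thing, camera): "location" ([x, y, z] in m, in world coordinates, good to about 4 mm: the middle of the surface that is visible of it).
The state is a dict: "time": time; "joint_positions": joint angles; "joint_velocities": joint speeds; "tau": joint torques, N m; "eef_pos": TCP position; "orientation": TCP orientation; "contact_force": force on the tool from outside, world axes, zero at the start; "torque": the same for the moment, N m; "opening": finger opening in m.
Only numpy, scipy, OpenCV 4.12 (cv2) and the standard library are available. Lean on these libraries where they do the work, as an engineer would, in place of code of your own. Each camera call takes 0.05 s, during which the arm holds its last target. There are 200 camera calls.

### The job

The plant-label tray of the small green cabinet is locked by a hidden spring catch. Take the release pin out of its wooden stand, reach down through the slot in the cabinet's lid, feel for the catch and press it gently, without ever leaning on the cabinet hard (keep the pin's push under 25 N), until the tray springs out; then put the pin back upright in its stand, fully home, and let go. Leave the tray out and the other things where they are.

Things in the scene. Friction and masses are not known exactly. Their poses are not given: they have to be found in the camera images.
- pin_handle (a point): release pin, loose, standing upright in the stand: a round wooden handle 22 mm in diameter and 60 mm tall above a round steel shank 8 mm in diameter and 60 mm long with a flat end. Mass about 0.09 kg. This point is the middle of the handle, on the axis: 90 mm above the shank's tip, 30 mm above the handle's underside. The z axis points up along the pin.
- pin_tip (a point): centre of the flat lower end of the pin's shank
- stand: the pin's stand: a fixed plywood block 64 x 64 mm, 65 mm tall; origin at the centre of its underside on the table
- stand_hole (a point): mouth of the stand's upright hole, at the centre of its top, 65 mm above the table: 12 mm in diameter with a 2 mm chamfer, open to the table. With the pin fully home the underside of the handle rests on this face and the tip is 5 mm above the table.
- cabinet: small dark green box-shaped cabinet, fixed on the table, 200 mm (x) x 160 mm (y) x 100 mm tall, with the grey label tray in its front (-x) face; origin at the centre of its underside
- slot (a point): centre of the steel-edged slot in the cabinet's lid, at the lid's upper face, 100 mm above the table and 35 mm behind the cabinet's centre (towards its +x). The slot is 54 mm long along this frame's y and 15 mm wide along x; the lid is 6 mm thick.
- ledge (a point): point 30 mm straight below the slot's centre, on the hidden rigid steel ledge that lies under the whole slot and does not give. It has one pocket, 12.5 mm long (along the slot, y), with the catch's pad at its bottom, 1.5 mm below the ledge. The pocket's middle lies anywhere up to 20 mm to either side of this point, differently each time. The pin's tip must be wholly in the pocket to press the pad.
- tray (a joint): how far the grey label tray is out (m): 0 locked in, 0.040 fully sprung out towards the cabinet's -x, where it stays. The catch's pad gives straight down on a spring: about 2 N to start, about 6 N at 5 to 6 mm, where the tray is let go and its own spring throws it out; hard stop at 9 mm.
- pot: bystander: open terracotta pot, 84 mm across, 85 mm tall; origin at the centre of its underside
- cells: bystander: pale fibre seed tray with ten cells, 80 x 180 x 50 mm; origin at the centre of its underside
- dibber: bystander: dark wooden dibber lying on the table along its own x, 150 mm long, 28 mm thick; origin on the table under its middle
Mind the look-alikes: they are no part of the job. Several things have the shape of the stand; the one meant has the colours described above.

How it is judged (in metres and radians):
On the way, in this order (a step that is already met when the one before it is completed fails the run):
1. the pin is lifted out of its stand (z of pin_tip in the frame of stand above 0.07 m), for 0.1 s.
2. the tray springs out while the pin's tip is down inside the slot (value of joint tray above 0.02 m and z of pin_tip in the frame of slot below -0.012 m and horizontal distance between pin_tip and slot below 0.025 m), for 0.04 s.
At the end, for the whole second after the job is handed in: the tray is out by more than 30 mm; the pin stands at rest in its stand's hole, its tip at least 55 mm below the mouth (60 is fully home) and within 6 mm of the hole's axis, upright within 0.1 rad, released (value of joint tray above 0.03 m and z of pin_tip in the frame of stand_hole below -0.055 m and horizontal distance between pin_tip and stand_hole below 0.006 m and angle between pin_handle's own z axis and vertical below 0.1 rad and linear speed of pin below 0.02 m/s); the robot touches nothing.
It fails at once if the pin presses on the cabinet or its catch with more than 25 N (contact force between pin and cabinet above 25 N).
It fails at once if the fingers or the arm push on the cabinet or its tray with more than 25 N (contact force between any of the fingers, the arm and cabinet above 25 N).
It fails at once if a bystander is moved by more than 15 mm (distance of any of pot, cells, dibber from where it was at the start of the episode above 0.015 m).
It also fails if it takes over 72 s, if anything falls off the work surface, if the arm or the gripper's body presses on something with over 40 N, if the wrist force passes 120 N, or if a joint passes its speed limit or range.

## Working session

There is one attempt and no reset: what is moved stays moved. The work goes in short steps, Python scripts to look and compute and a tool call to move; the robot and the scene stay as the last step left them, time stands still between calls to the robot, and variables do not carry over. Pictures are saved under pics/ and viewed, about 8 in all and at most 12, crops included, and the job is handed in when it is done.

Besides the shell and the picture viewer there is one more tool, called by a JSON object that holds its "api" and its "payload", one argument or row to a line. arm_command: Moves the arm, as the interface text tells. Its arguments: {"type":"object","properties":{"moves":{"type":"array"}},"required":["moves"]}

```bash
mkdir -p pics
cat > h.py <<'E'
import numpy as np, cv2
from station import telemetry, imaging, r
def cam(n):
    f=imaging.grab_frame(n); im=f["image"]; F=im.shape[0]/2/np.tan(np.radians(f["fov_y"])/2)
    K=np.array([[F,0,f["cx"]],[0,F,f["cy"]],[0,0,1]]); return im.copy(),K,np.array(f["rvec"],float),np.array(f["tvec"],float)
def proj(c,p):
    return cv2.projectPoints(np.array(p,float).reshape(-1,3),c[2],c[3],c[1],None)[0].reshape(-1,2)
def onz(c,uv,z):
    R=cv2.Rodrigues(c[2])[0]; C=-R.T@c[3].ravel(); d=R.T@np.linalg.inv(c[1])@np.array([uv[0],uv[1],1.]); return C+d*(z-C[2])/d[2]
E
python3 - <<'E'
from h import *
print(telemetry.sense(), r.grip_depth)
for n in("top","side"):
    c=cam(n); cv2.imwrite(f"pics/{n}0.png",c[0])
    R=cv2.Rodrigues(c[2])[0]; print(n,"C",-R.T@c[3].ravel(),"F",c[1][0,0],c[1][:2,2])
    for t in("pin_handle","stand","cabinet","tray","pot","cells","dibber"):
        for d in imaging.look_for(t,n): print(n,t,np.round(d["location"],3),round(d["confidence"],2),proj(c,d["location"]).round()[0])
E
```

```text
{'time': 0.0, 'joint_positions': array([-8.43142939e+01,  1.79908459e+01,  2.57647955e+00,  7.46908575e+01,
       -4.19608410e-04,  8.20004425e+01]), 'joint_velocities': array([-0.00708206,  0.07462295, -0.02768586,  0.02645636, -0.00764806,
        0.03660786]), 'tau': array([-5.52550282e-04, -4.80629611e+01,  2.98532706e+01,  1.94533705e-02,
       -1.68971487e-04, -2.00076738e-05]), 'eef_pos': array([ 0.13596458, -0.55816127,  0.23040492]), 'orientation': array([-1.79895742e+02, -1.42279829e-02,  1.36852510e+01]), 'contact_force': array([-0.02062149,  0.02073107, -0.43258156]), 'torque': array([-0.03945253, -0.0496157 ,  0.0188923 ]), 'opening': 0.08504710172070294} -0.0187
top C [0.44784247 0.0145815  1.21190646] F 386.4979458729519 [315.01349636 189.97035621]
top stand [0.55  0.149 0.063] 0.89 [257. 209.]
top stand [0.425 0.156 0.066] 0.71 [253. 252.]
top stand [0.695 0.221 0.063] 0.59 [234. 161.]
top cabinet [ 0.573 -0.144  0.1  ] 0.65 [357. 202.]
top tray [ 0.471 -0.129  0.045] 0.47 [349. 237.]
top tray [ 0.571 -0.15   0.102] 0.43 [359. 202.]
top pot [0.487 0.413 0.041] 0.73 [168. 230.]
top cells [0.795 0.048 0.019] 0.73 [293. 134.]
top dibber [ 0.498 -0.413  0.027] 0.93 [440. 230.]
side C [0.29947677 0.78788306 0.8318792 ] F 423.91545575455666 [322.74095889 206.78310207]
side pin_handle [0.56  0.167 0.102] 0.68 [323. 253.]
side stand [0.423 0.188 0.063] 0.79 [376. 288.]
side stand [0.693 0.237 0.064] 0.58 [260. 270.]
side stand [0.551 0.179 0.058] 0.56 [325. 271.]
side cabinet [ 0.558 -0.096  0.099] 0.9 [359. 189.]
side tray [ 0.474 -0.122  0.042] 0.58 [390. 206.]
side tray [0.549 0.178 0.056] 0.4 [326. 271.]
side pot [0.489 0.387 0.05 ] 0.92 [315. 356.]
side cells [0.792 0.071 0.036] 0.73 [258. 223.]
side dibber [ 0.496 -0.403  0.02 ] 0.81 [405. 158.]
```

View pics/top0.png

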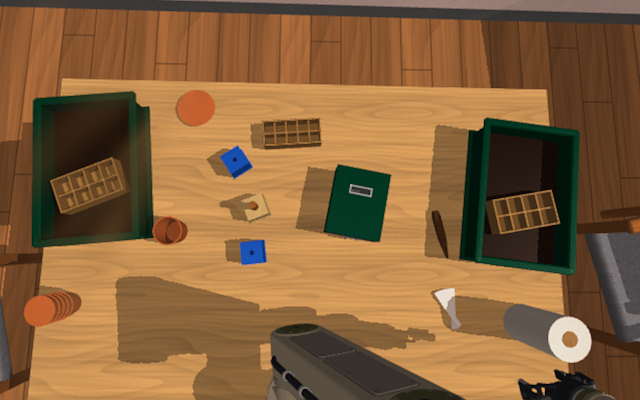

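View pics/side0.png

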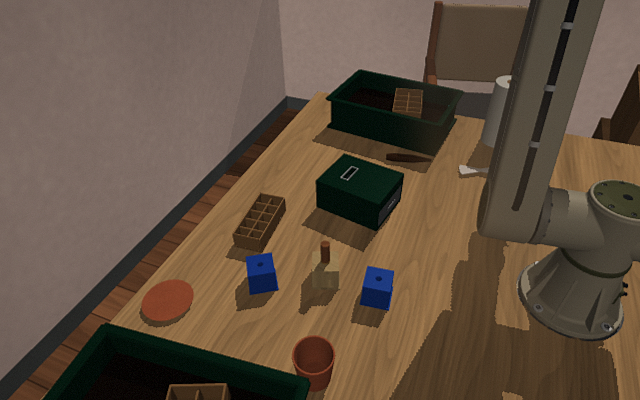

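The plywood stand with the brown pin is at about (257,207) in the top view, with two blue look-alikes at (235,162) and (252,252). The cabinet is at (358,203) and its slot at (361,190). I'll enlarge these for precise measurement.

Run:
```python
from h import *
ct=cam("top"); cs=cam("side")
def crop(im,x,y,w,h,s): return cv2.resize(im[y:y+h,x:x+w],None,fx=s,fy=s,interpolation=cv2.INTER_CUBIC)
a=crop(ct[0],230,180,50,50,6); b=crop(ct[0],320,160,75,85,3.53)[:300,:265]; 
c=crop(cs[0],295,230,60,60,5); d=crop(cs[0],310,145,100,100,3)
h=lambda *l: np.hstack([cv2.resize(i,(390,300)) if 0 else cv2.copyMakeBorder(i,0,300-i.shape[0],0,390-i.shape[1],cv2.BORDER_CONSTANT) for i in l])
cv2.imwrite("pics/crop.png",np.vstack([h(a,b),h(c,d)]))
# slot: bright greyish pixels in lid
for n,c,(x,y,w,hh) in(("top",ct,(340,178,40,25)),("side",cs,(335,160,30,25))):
    g=c[0][y:y+hh,x:x+w].min(2); m=(g>90).astype(np.uint8); p=np.argwhere(m)[:,::-1]
    hull=cv2.minAreaRect(p.astype(np.float32)); ctr=np.array(hull[0])+[x,y]; print(n,"slot",len(p),ctr,hull,onz(c,ctr,.1))
    bp=cv2.boxPoints(hull)+[x,y]; print([onz(c,q,.1).round(4)[:2] for q in bp])
# lid in top
g=ct[0].astype(int); m=((g[:,:,1]>g[:,:,2]+15)&(g[:,:,1]>35)).astype(np.uint8); m[:,:315]=0;m[:,400:]=0;m[:150]=0;m[250:]=0
m=cv2.morphologyEx(m,cv2.MORPH_CLOSE,np.ones((13,13))); rc=cv2.minAreaRect(np.argwhere(m)[:,::-1].astype(np.float32)); print("lid",rc,[onz(ct,q,.1).round(4)[:2] for q in cv2.boxPoints(rc)],onz(ct,rc[0],.1))
```

```text
top slot 123 [360.36538315 190.17307663] ((20.36538314819336, 12.173076629638672), (23.141700744628906, 9.21745777130127), 11.309932708740234) [ 0.60679818 -0.15454423  0.1       ]
[array([ 0.5996, -0.1187]), array([ 0.6264, -0.124 ]), array([ 0.614 , -0.1906]), array([ 0.5873, -0.185 ])]
side slot 40 [349.25000191 172.75000095] ((14.250001907348633, 12.750000953674316), (7.071068286895752, 17.677671432495117), 45.0) [ 0.60777047 -0.15542126  0.1       ]
[array([ 0.6252, -0.1295]), array([ 0.6118, -0.2006]), array([ 0.59  , -0.1819]), array([ 0.604 , -0.1125])]
lid ((358.0580139160156, 202.82057189941406), (55.15129089355469, 68.20236206054688), 10.784297943115234) [array([ 0.4866, -0.0507]), array([ 0.6831, -0.0871]), array([ 0.6548, -0.247 ]), array([ 0.4589, -0.2066])] [ 0.56959118 -0.14756793  0.1       ]
```

View pics/crop.png

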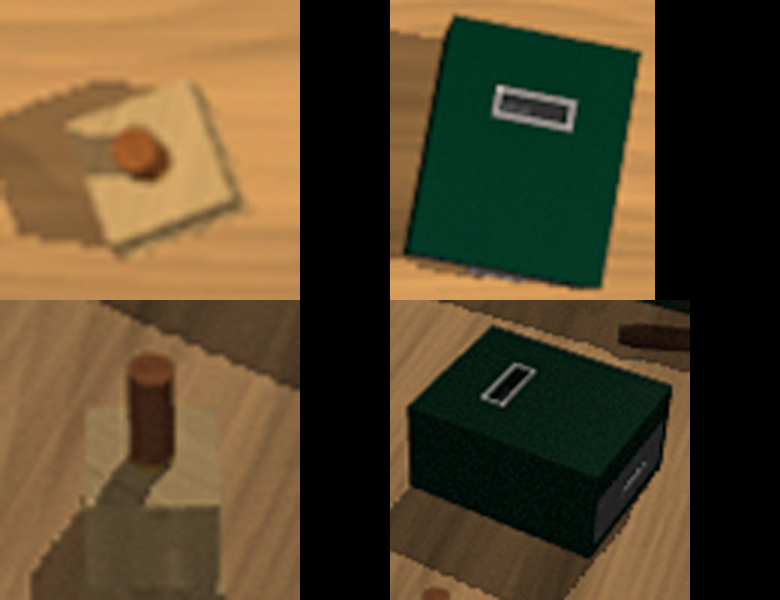

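The crop shows the slot at about (0.606, −0.154) with cabinet yaw −11°, and the side view agrees. The wrist range allows tool yaw 169° (jaws along the slot), so I'm turning there first, about 2.71 rad.

{"api": "arm_command", "payload": {
  "moves": [
    {"az":-0.123},
    {"az":-0.123},
    {"az":-0.123},
    {"az":-0.123},
    {"az":-0.123},
    {"az":-0.123},
    {"az":-0.123},
    {"az":-0.123},
    {"az":-0.123},
    {"az":-0.123}
  ]
}}

```text
schema error: expected keys x, y, z, ax, ay, az, hand
```

{"api": "arm_command", "payload": {
  "moves": [
    {"az":-0.123},
    {"az":-0.123},
    {"az":-0.123},
    {"az":-0.123},
    {"az":-0.123},
    {"az":-0.123},
    {"az":-0.123},
    {"az":-0.123},
    {"az":-0.123},
    {"az":-0.123}
  ]
}}

```text
schema error: expected keys x, y, z, ax, ay, az, hand
```

{"api": "arm_command", "payload": {
  "moves": [
    {"az":-0.123},
    {"az":-0.123},
    {}
  ]
}}

```text
schema error: expected keys x, y, z, ax, ay, az, hand
```

```bash
cat >> h.py <<'E'
from scipy.spatial.transform import Rotation as Ro
def totool(target):
    s=telemetry.sense(); return Ro.from_euler("xyz",s["orientation"],degrees=True).inv().apply(np.array(target)-s["eef_pos"])
E
python3 - <<'E'
from h import *
ct=cam("top"); cs=cam("side"); s=telemetry.sense(); print(s["time"],s["eef_pos"],s["orientation"])
print("pin top cam",onz(ct,(252.2,204.8),.125)," side",onz(cs,(325.4,243.8),.125))
print("stand corners",[onz(ct,np.array(q)/6+[230,180],.065).round(3)[:2] for q in((67,130),(188,82),(242,204),(118,247))])
# model fit check: projected handle outline
def obj(p):
    e=0
    return e
for xy in((.55,.15),(.555,.155),(.56,.16)): print(xy,proj(ct,[[*xy,.125],[*xy,.065]]).round(1).tolist(),proj(cs,[[*xy,.125],[*xy,.065]]).round(1).tolist())
# red-brown segmentation centroids
for n,c,b in(("top",ct,(244,198,20,18)),("side",cs,(316,236,20,32))):
    x,y,w,h=b; hsv=cv2.cvtColor(c[0],cv2.COLOR_BGR2HSV)[y:y+h,x:x+w]; m=(hsv[:,:,0]<12)&(hsv[:,:,1]>120); p=np.argwhere(m)[:,::-1]+[x,y]; print(n,len(p),p.mean(0),p.min(0),p.max(0))
    q=onz(c,p.mean(0),.095); print(q)
E
```

```text
1.0 [ 0.13600751 -0.55873961  0.23132856] [1.79993589e+02 2.46648333e-04 1.36809164e+01]
pin top cam [0.55718485 0.15494635 0.125     ]  side [0.55784011 0.1563936  0.125     ]
stand corners [array([0.572, 0.196]), array([0.597, 0.137]), array([0.537, 0.108]), array([0.515, 0.169])]
(0.55, 0.15) [[253.9, 207.4], [256.4, 209.3]] [[329.6, 242.8], [329.6, 260.2]]
(0.555, 0.155) [[252.2, 205.6], [254.7, 207.6]] [[326.8, 243.7], [327.0, 261.1]]
(0.56, 0.16) [[250.4, 203.8], [253.1, 205.9]] [[324.0, 244.6], [324.2, 262.0]]<stdin>:12: RuntimeWarning: Mean of empty slice.
  ret = um.true_divide(
Traceback (most recent call last):
ValueError: zero-size array to reduction operation minimum which has no identity
```

Pin axis about (0.557, 0.155), and both cameras agree. The moves need every key in every row.

{"api": "arm_command", "payload": {
  "moves": [
    {"x":0,"y":0,"z":0,"ax":0,"ay":0,"az":-0.123,"hand":0.085},
    {"x":0,"y":0,"z":0,"ax":0,"ay":0,"az":-0.123,"hand":0.085},
    {"x":0,"y":0,"z":0,"ax":0,"ay":0,"az":-0.123,"hand":0.085},
    {"x":0,"y":0,"z":0,"ax":0,"ay":0,"az":-0.123,"hand":0.085},
    {"x":0,"y":0,"z":0,"ax":0,"ay":0,"az":-0.123,"hand":0.085},
    {"x":0,"y":0,"z":0,"ax":0,"ay":0,"az":-0.123,"hand":0.085},
    {"x":0,"y":0,"z":0,"ax":0,"ay":0,"az":-0.123,"hand":0.085},
    {"x":0,"y":0,"z":0,"ax":0,"ay":0,"az":-0.123,"hand":0.085},
    {"x":0,"y":0,"z":0,"ax":0,"ay":0,"az":-0.123,"hand":0.085},
    {"x":0,"y":0,"z":0,"ax":0,"ay":0,"az":-0.123,"hand":0.085}
  ]
}}

```text
time: 1.83
eef_pos: [0.136, -0.5587, 0.2313]
orientation: [180.0, 0.0, 84.5]
contact_force: [1.0, 0.1, -0.1]
opening: 0.0848
```

{"api": "arm_command", "payload": {
  "moves": [
    {"x":0,"y":0,"z":0,"ax":0,"ay":0,"az":-0.123,"hand":0.085},
    {"x":0,"y":0,"z":0,"ax":0,"ay":0,"az":-0.123,"hand":0.085},
    {"x":0,"y":0,"z":0,"ax":0,"ay":0,"az":-0.123,"hand":0.085},
    {"x":0,"y":0,"z":0,"ax":0,"ay":0,"az":-0.123,"hand":0.085},
    {"x":0,"y":0,"z":0,"ax":0,"ay":0,"az":-0.123,"hand":0.085},
    {"x":0,"y":0,"z":0,"ax":0,"ay":0,"az":-0.123,"hand":0.085},
    {"x":0,"y":0,"z":0,"ax":0,"ay":0,"az":-0.123,"hand":0.085},
    {"x":0,"y":0,"z":0,"ax":0,"ay":0,"az":-0.123,"hand":0.085},
    {"x":0,"y":0,"z":0,"ax":0,"ay":0,"az":-0.123,"hand":0.085},
    {"x":0,"y":0,"z":0,"ax":0,"ay":0,"az":-0.123,"hand":0.085}
  ]
}}

```text
time: 2.67
eef_pos: [0.136, -0.5587, 0.2314]
orientation: [-180.0, 0.0, 155.0]
contact_force: [0.7, 0.1, -0.4]
opening: 0.0852
```

{"api": "arm_command", "payload": {
  "moves": [
    {"x":0,"y":0,"z":0,"ax":0,"ay":0,"az":-0.123,"hand":0.085},
    {"x":0,"y":0,"z":0,"ax":0,"ay":0,"az":-0.123,"hand":0.085},
    {"x":0,"y":0,"z":0,"ax":0,"ay":0,"az":0,"hand":0.085}
  ]
}}

```text
time: 2.92
eef_pos: [0.136, -0.5588, 0.2313]
orientation: [-180.0, 0.0, 168.9]
contact_force: [0.1, -0.5, 0.4]
opening: 0.0846
```

Run:
```python
from h import *
s=telemetry.sense(); print(s["time"],s["eef_pos"],s["orientation"],s["joint_positions"]); print(totool([.557,.155,.2]))
```

```text
2.9167 [ 0.13598734 -0.55875381  0.23134022] [-1.79990903e+02  9.34288317e-04  1.68898306e+02] [-8.43172300e+01  1.79445575e+01  2.64305029e+00  7.46895136e+01
 -1.73244115e-03 -7.32155363e+01]
[-0.27569974  0.78146868  0.03122064]
```

{"api": "arm_command", "payload": {
  "moves": [
    {"x":-0.0092,"y":0.026,"z":0,"ax":0,"ay":0,"az":0,"hand":0.085},
    {"x":-0.0092,"y":0.026,"z":0,"ax":0,"ay":0,"az":0,"hand":0.085},
    {"x":-0.0092,"y":0.026,"z":0,"ax":0,"ay":0,"az":0,"hand":0.085},
    {"x":-0.0092,"y":0.026,"z":0,"ax":0,"ay":0,"az":0,"hand":0.085},
    {"x":-0.0092,"y":0.026,"z":0,"ax":0,"ay":0,"az":0,"hand":0.085},
    {"x":-0.0092,"y":0.026,"z":0,"ax":0,"ay":0,"az":0,"hand":0.085},
    {"x":-0.0092,"y":0.026,"z":0,"ax":0,"ay":0,"az":0,"hand":0.085},
    {"x":-0.0092,"y":0.026,"z":0,"ax":0,"ay":0,"az":0,"hand":0.085},
    {"x":-0.0092,"y":0.026,"z":0,"ax":0,"ay":0,"az":0,"hand":0.085},
    {"x":-0.0092,"y":0.026,"z":0,"ax":0,"ay":0,"az":0,"hand":0.085}
  ]
}}

```text
time: 3.75
eef_pos: [0.2775, -0.3205, 0.2315]
orientation: [-180.0, 0.0, 168.5]
contact_force: [0.3, -0.7, 0.3]
opening: 0.0846
```

{"api": "arm_command", "payload": {
  "moves": [
    {"x":-0.0092,"y":0.026,"z":0,"ax":0,"ay":0,"az":0,"hand":0.085},
    {"x":-0.0092,"y":0.026,"z":0,"ax":0,"ay":0,"az":0,"hand":0.085},
    {"x":-0.0092,"y":0.026,"z":0,"ax":0,"ay":0,"az":0,"hand":0.085},
    {"x":-0.0092,"y":0.026,"z":0,"ax":0,"ay":0,"az":0,"hand":0.085},
    {"x":-0.0092,"y":0.026,"z":0,"ax":0,"ay":0,"az":0,"hand":0.085},
    {"x":-0.0092,"y":0.026,"z":0,"ax":0,"ay":0,"az":0,"hand":0.085},
    {"x":-0.0092,"y":0.026,"z":0,"ax":0,"ay":0,"az":0,"hand":0.085},
    {"x":-0.0092,"y":0.026,"z":0,"ax":0,"ay":0,"az":0,"hand":0.085},
    {"x":-0.0092,"y":0.026,"z":0,"ax":0,"ay":0,"az":0,"hand":0.085},
    {"x":-0.0092,"y":0.026,"z":0,"ax":0,"ay":0,"az":0,"hand":0.085}
  ]
}}

```text
time: 4.58
eef_pos: [0.4187, -0.0834, 0.2315]
orientation: [-180.0, 0.0, 168.5]
contact_force: [0.6, -0.7, 0.3]
opening: 0.0852
```

{"api": "arm_command", "payload": {
  "moves": [
    {"x":-0.0092,"y":0.026,"z":0,"ax":0,"ay":0,"az":0,"hand":0.085},
    {"x":-0.0092,"y":0.026,"z":0,"ax":0,"ay":0,"az":0,"hand":0.085},
    {"x":-0.0092,"y":0.026,"z":0,"ax":0,"ay":0,"az":0,"hand":0.085},
    {"x":-0.0092,"y":0.026,"z":0,"ax":0,"ay":0,"az":0,"hand":0.085},
    {"x":-0.0092,"y":0.026,"z":0,"ax":0,"ay":0,"az":0,"hand":0.085},
    {"x":-0.0092,"y":0.026,"z":0,"ax":0,"ay":0,"az":0,"hand":0.085},
    {"x":-0.0092,"y":0.026,"z":0,"ax":0,"ay":0,"az":0,"hand":0.085},
    {"x":-0.0092,"y":0.026,"z":0,"ax":0,"ay":0,"az":0,"hand":0.085},
    {"x":-0.0092,"y":0.026,"z":0,"ax":0,"ay":0,"az":0,"hand":0.085},
    {"x":0,"y":0,"z":0,"ax":0,"ay":0,"az":0,"hand":0.085}
  ]
}}

```text
time: 5.42
eef_pos: [0.5471, 0.1321, 0.2308]
orientation: [179.9, 0.1, 168.7]
contact_force: [0.5, -0.3, -0.2]
opening: 0.0853
```

Run:
```python
from h import *
s=telemetry.sense(); print(s["time"],s["eef_pos"],s["orientation"],s["contact_force"]); print(totool([.557,.155,.076]))
for n in("top","side"):
    c=cam(n)
    for d in imaging.look_for("pin_handle",n): print(n,np.round(d["location"],3),round(d["confidence"],2))
    p=proj(c,[s["eef_pos"]])[0].astype(int); im=c[0]; y0=max(0,min(p[1]-60,280)); x0=p[0]-75
    cv2.imwrite(f"pics/{n}1.png",cv2.resize(im[y0:y0+120,x0:x0+150],None,fx=5,fy=5))
```

```text
5.4167 [0.54711079 0.13206511 0.2307965 ] [1.79903195e+02 6.26207035e-02 1.68721861e+02] [ 0.46263295 -0.30663581 -0.18316102]
[-0.00504364  0.02416447  0.15484315]
side [0.555 0.165 0.101] 0.66
```

View pics/side1.png

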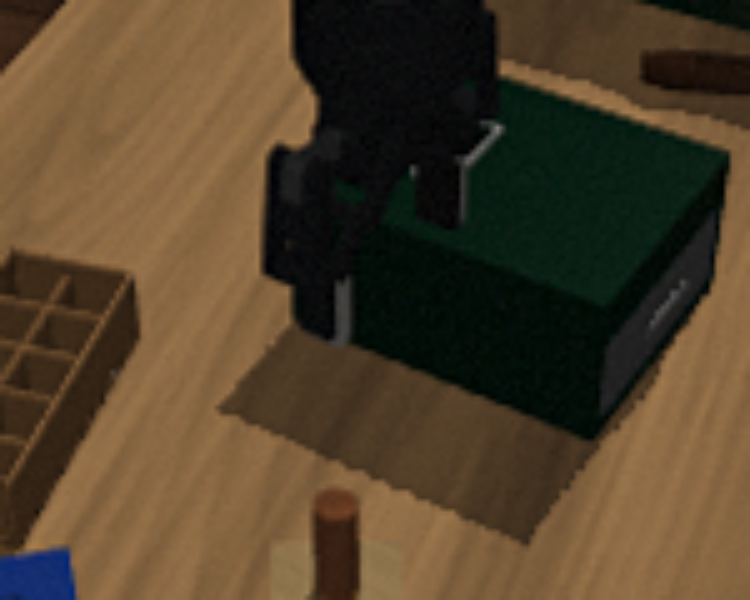

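The gripper is level and the pin is still standing at crop (337,505), 24 mm further along the tool's y. I'll align, then descend around the handle.

{"api": "arm_command", "payload": {
  "moves": [
    {"x":-0.005,"y":0.024,"z":0,"ax":0,"ay":0,"az":0,"hand":0.085},
    {"x":0,"y":0,"z":0.015,"ax":0,"ay":0,"az":0,"hand":0.085},
    {"x":0,"y":0,"z":0.02,"ax":0,"ay":0,"az":0,"hand":0.085},
    {"x":0,"y":0,"z":0.02,"ax":0,"ay":0,"az":0,"hand":0.085},
    {"x":0,"y":0,"z":0.02,"ax":0,"ay":0,"az":0,"hand":0.085},
    {"x":0,"y":0,"z":0.02,"ax":0,"ay":0,"az":0,"hand":0.085},
    {"x":0,"y":0,"z":0.02,"ax":0,"ay":0,"az":0,"hand":0.085},
    {"x":0,"y":0,"z":0.02,"ax":0,"ay":0,"az":0,"hand":0.085},
    {"x":0,"y":0,"z":0.016,"ax":0,"ay":0,"az":0,"hand":0.085},
    {"x":0,"y":0,"z":0,"ax":0,"ay":0,"az":0,"hand":0.085}
  ]
}}

```text
time: 6.45
eef_pos: [0.5517, 0.1495, 0.0772]
orientation: [-179.9, -0.3, 168.6]
contact_force: [-1.1, 0.0, -1.1]
opening: 0.0851
```

{"api": "arm_command", "payload": {
  "moves": [
    {"x":0,"y":0,"z":0,"ax":0,"ay":0,"az":0,"hand":0.085}
  ]
}}

```text
time: 6.53
eef_pos: [0.5536, 0.15, 0.08]
orientation: [-180.0, -0.1, 168.6]
contact_force: [-0.1, -0.8, 0.2]
opening: 0.0853
```

Run:
```python
from h import *
s=telemetry.sense(); print(s["time"],s["eef_pos"],s["orientation"],s["contact_force"]); print(totool([.557,.155,.076]))
ims=[]
for n,h in(("top",.1),("side",.1)):
    c=cam(n); p=proj(c,[s["eef_pos"]])[0].astype(int)
    ims.append(cv2.resize(c[0][p[1]-40:p[1]+40,p[0]-40:p[0]+40],(395,395)))
cv2.imwrite("pics/g2.png",np.hstack(ims))
```

```text
6.5333 [0.55363811 0.15003081 0.07999409] [-1.79951646e+02 -1.08629703e-01  1.68603189e+02] [-0.13575662 -0.7516765   0.22850225]
[-0.00232124  0.00553889  0.00398502]
```

View pics/g2.png

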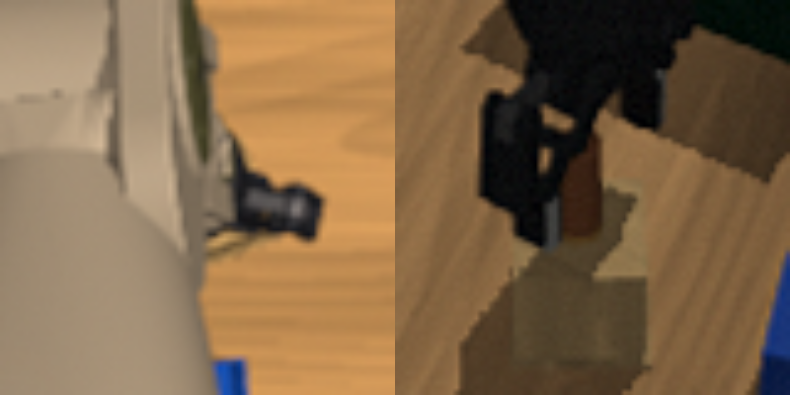

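The handle sits between the fingers, about 5 mm off centre along the jaws. I'll correct that and close.

{"api": "arm_command", "payload": {
  "moves": [
    {"x":-0.002,"y":0.0055,"z":0.004,"ax":0,"ay":0,"az":0,"hand":0.085},
    {"x":0,"y":0,"z":0,"ax":0,"ay":0,"az":0,"hand":0.085},
    {"x":0,"y":0,"z":0,"ax":0,"ay":0,"az":0,"hand":0.04},
    {"x":0,"y":0,"z":0,"ax":0,"ay":0,"az":0,"hand":0.02},
    {"x":0,"y":0,"z":0,"ax":0,"ay":0,"az":0,"hand":0.01},
    {"x":0,"y":0,"z":0,"ax":0,"ay":0,"az":0,"hand":0.01},
    {"x":0,"y":0,"z":0,"ax":0,"ay":0,"az":0,"hand":0.01},
    {"x":0,"y":0,"z":0,"ax":0,"ay":0,"az":0,"hand":0.01},
    {"x":0,"y":0,"z":0,"ax":0,"ay":0,"az":0,"hand":0.01},
    {"x":0,"y":0,"z":0,"ax":0,"ay":0,"az":0,"hand":0.01}
  ]
}}

```text
time: 7.47
eef_pos: [0.5578, 0.1561, 0.0765]
orientation: [180.0, 0.0, 168.7]
contact_force: [-0.4, -0.1, 1.2]
opening: 0.0204
```

Run:
```python
from h import *
s=telemetry.sense(); print({k:np.round(s[k],4) for k in("time","eef_pos","orientation","contact_force","torque","opening")})
```

```text
{'time': np.float64(7.4667), 'eef_pos': array([0.5578, 0.1561, 0.0765]), 'orientation': array([1.799961e+02, 1.910000e-02, 1.687232e+02]), 'contact_force': array([-0.3876, -0.0851,  1.1962]), 'torque': array([0.027 , 0.067 , 0.0021]), 'opening': np.float64(0.0204)}
```

{"api": "arm_command", "payload": {
  "moves": [
    {"x":0,"y":0,"z":-0.005,"ax":0,"ay":0,"az":0,"hand":0.01},
    {"x":0,"y":0,"z":-0.01,"ax":0,"ay":0,"az":0,"hand":0.01},
    {"x":0,"y":0,"z":-0.016,"ax":0,"ay":0,"az":0,"hand":0.01},
    {"x":0,"y":0,"z":-0.016,"ax":0,"ay":0,"az":0,"hand":0.01},
    {"x":0,"y":0,"z":-0.016,"ax":0,"ay":0,"az":0,"hand":0.01},
    {"x":0,"y":0,"z":-0.016,"ax":0,"ay":0,"az":0,"hand":0.01},
    {"x":0,"y":0,"z":-0.016,"ax":0,"ay":0,"az":0,"hand":0.01},
    {"x":0,"y":0,"z":-0.016,"ax":0,"ay":0,"az":0,"hand":0.01},
    {"x":0,"y":0,"z":-0.012,"ax":0,"ay":0,"az":0,"hand":0.01},
    {"x":0,"y":0,"z":0,"ax":0,"ay":0,"az":0,"hand":0.01}
  ]
}}

```text
time: 8.3
eef_pos: [0.5593, 0.1563, 0.203]
orientation: [179.9, 0.3, 168.7]
contact_force: [0.7, 0.9, -0.4]
opening: 0.0206
```

Run:
```python
from h import *
s=telemetry.sense(); print({k:np.round(s[k],4) for k in("time","eef_pos","orientation","contact_force","torque","opening")}); print(totool([.605,-.155,.2]))
```

```text
{'time': np.float64(8.3), 'eef_pos': array([0.5593, 0.1563, 0.203 ]), 'orientation': array([179.9061,   0.2977, 168.7257]), 'contact_force': array([ 0.7384,  0.8967, -0.3564]), 'torque': array([ 0.0284, -0.0157, -0.0152]), 'opening': np.float64(0.0206)}
[-0.10567413 -0.29637608  0.00304861]
```

{"api": "arm_command", "payload": {
  "moves": [
    {"x":-0.0088,"y":-0.0247,"z":0,"ax":0,"ay":0,"az":0,"hand":0.01},
    {"x":-0.0088,"y":-0.0247,"z":0,"ax":0,"ay":0,"az":0,"hand":0.01},
    {"x":-0.0088,"y":-0.0247,"z":0,"ax":0,"ay":0,"az":0,"hand":0.01},
    {"x":-0.0088,"y":-0.0247,"z":0,"ax":0,"ay":0,"az":0,"hand":0.01},
    {"x":-0.0088,"y":-0.0247,"z":0,"ax":0,"ay":0,"az":0,"hand":0.01},
    {"x":-0.0088,"y":-0.0247,"z":0,"ax":0,"ay":0,"az":0,"hand":0.01},
    {"x":-0.0088,"y":-0.0247,"z":0,"ax":0,"ay":0,"az":0,"hand":0.01},
    {"x":-0.0088,"y":-0.0247,"z":0,"ax":0,"ay":0,"az":0,"hand":0.01},
    {"x":-0.0088,"y":-0.0247,"z":0,"ax":0,"ay":0,"az":0,"hand":0.01},
    {"x":-0.0088,"y":-0.0247,"z":0,"ax":0,"ay":0,"az":0,"hand":0.01}
  ]
}}

```text
time: 9.13
eef_pos: [0.5954, -0.1045, 0.1988]
orientation: [180.0, -0.1, 168.7]
contact_force: [0.3, 0.8, -1.2]
opening: 0.0209
```

{"api": "arm_command", "payload": {
  "moves": [
    {"x":-0.0088,"y":-0.0247,"z":0,"ax":0,"ay":0,"az":0,"hand":0.01},
    {"x":-0.0088,"y":-0.0247,"z":0,"ax":0,"ay":0,"az":0,"hand":0.01},
    {"x":0,"y":0,"z":0,"ax":0,"ay":0,"az":0,"hand":0.01},
    {"x":0,"y":0,"z":0,"ax":0,"ay":0,"az":0,"hand":0.01}
  ]
}}

```text
time: 9.47
eef_pos: [0.6029, -0.1566, 0.1984]
orientation: [180.0, -0.1, 168.6]
contact_force: [0.2, -0.3, -1.2]
opening: 0.0205
```

Run:
```python
from h import *
s=telemetry.sense(); print({k:np.round(s[k],4) for k in("time","eef_pos","orientation","contact_force","torque","opening")}); print(totool([.606,-.1545,.2]))
e=s["eef_pos"]; tip=e-[0,0,.0715]
ims=[]
for n in("top","side"):
    c=cam(n); pp=proj(c,[tip,tip+[0,0,.06],[.606,-.1545,.1]]); print(n,pp.round(1).tolist())
    x,y=[int(v)-40 for v in pp[0]]; cr=cv2.resize(c[0][y-10:y+70,x:x+80],(395,395),interpolation=cv2.INTER_CUBIC)
    for q,col in zip(pp,((0,0,255),(0,255,255),(255,0,255))): cv2.circle(cr,tuple(((q-[x,y-10])*395/80+2.5).astype(int)),3,col,-1)
    ims.append(cr); print("origin",x,y-10)
cv2.imwrite("pics/g3.png",np.hstack(ims))
```

```text
{'time': np.float64(9.4667), 'eef_pos': array([ 0.6029, -0.1566,  0.1984]), 'orientation': array([ 1.799819e+02, -7.190000e-02,  1.685721e+02]), 'contact_force': array([ 0.2452, -0.2743, -1.1835]), 'torque': array([-0.0545,  0.0324, -0.0343]), 'opening': np.float64(0.0205)}
[-0.00259473  0.00261881 -0.0016082 ]
top [[362.5, 190.2], [366.0, 187.1], [360.4, 190.4]]
origin 322 140
side [[351.2, 165.3], [351.9, 147.5], [349.7, 173.1]]
origin 311 115
```

View pics/g3.png

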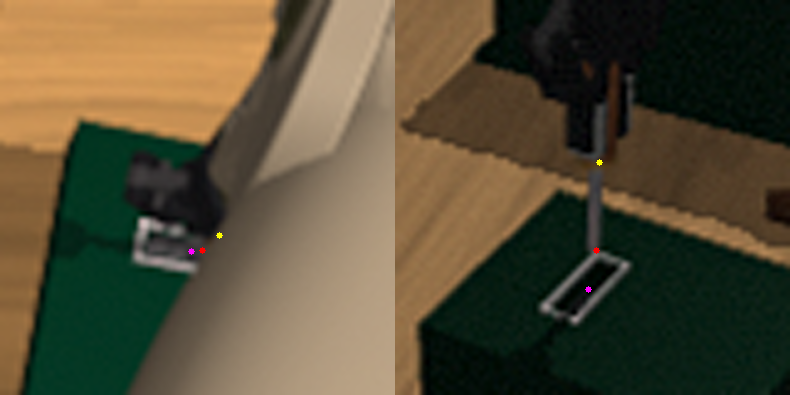

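Side view: the shank tip at crop (593,248) is within 0.5 px of the prediction at (596,251), and the slot is centred at about (585,288), shifted the same way. I'll move over the slot and go down to about 6 mm above the lid.

{"api": "arm_command", "payload": {
  "moves": [
    {"x":-0.0026,"y":0.0026,"z":0.005,"ax":0,"ay":0,"az":0,"hand":0.01},
    {"x":0,"y":0,"z":0.008,"ax":0,"ay":0,"az":0,"hand":0.01},
    {"x":0,"y":0,"z":0.006,"ax":0,"ay":0,"az":0,"hand":0.01},
    {"x":0,"y":0,"z":0,"ax":0,"ay":0,"az":0,"hand":0.01},
    {"x":0,"y":0,"z":0,"ax":0,"ay":0,"az":0,"hand":0.01}
  ]
}}

```text
time: 9.98
eef_pos: [0.6058, -0.1523, 0.1794]
orientation: [180.0, -0.1, 168.8]
contact_force: [-0.3, 0.7, -0.7]
opening: 0.0205
```

Run:
```python
from h import *
s=telemetry.sense(); print({k:np.round(s[k],4) for k in("time","eef_pos","orientation","contact_force","opening")}); print(totool([.606,-.1545,.178]))
e=s["eef_pos"]; tip=e-[0,0,.0715]; slot=np.array([.606,-.1545,.1]); a=np.radians(-11.2); ux=np.array([np.cos(a),np.sin(a),0]); uy=np.array([-ux[1],ux[0],0])
c=cam("side"); R=c[0]
hold=[slot+i*.0075*ux+j*.027*uy for i,j in((1,1),(1,-1),(-1,-1),(-1,1))]
pp=proj(c,[tip,tip+[0,0,.06]]+hold); print(pp.round(1).tolist())
x,y=[int(v)-25 for v in pp[0]]; S=12; cr=cv2.resize(R[y:y+50,x:x+50],None,fx=S,fy=S,interpolation=cv2.INTER_CUBIC)
Q=((pp-[x,y]+.5)*S-.5).astype(int)
cv2.line(cr,tuple(map(int,Q[0])),tuple(map(int,Q[1])),(0,0,255),1); cv2.polylines(cr,[Q[2:].astype(np.int32)],True,(255,0,255),1)
cv2.imwrite("pics/g4.png",cr)
```

```text
{'time': np.float64(9.9833), 'eef_pos': array([ 0.6058, -0.1523,  0.1794]), 'orientation': array([ 1.799881e+02, -1.029000e-01,  1.687755e+02]), 'contact_force': array([-0.3434,  0.74  , -0.7333]), 'opening': np.float64(0.0205)}
[-0.00060803 -0.0020813   0.00135008]
[[349.6, 171.3], [350.2, 153.8], [342.7, 177.0], [352.2, 167.6], [356.6, 169.2], [347.2, 178.7]]
```

View pics/g4.png

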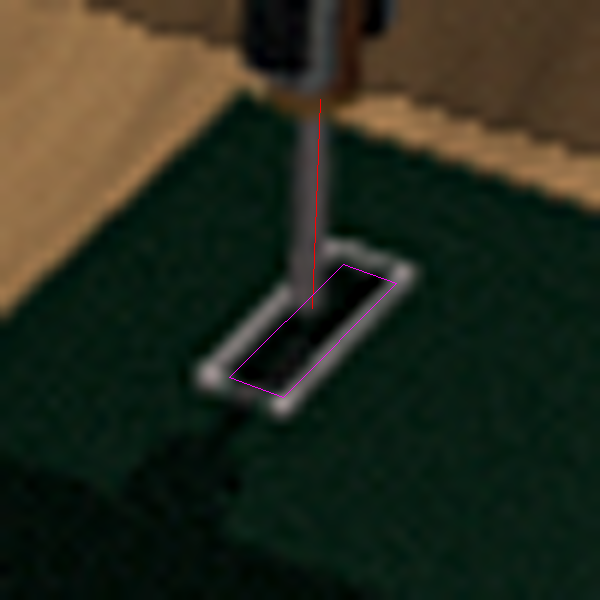

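The slot outline matches the model and the tip is centred across the slot to about 1 mm. I'll descend carefully through the lid.

{"api": "arm_command", "payload": {
  "moves": [
    {"x":-0.0003,"y":-0.002,"z":0.004,"ax":0,"ay":0,"az":0,"hand":0.01},
    {"x":0,"y":0,"z":0.002,"ax":0,"ay":0,"az":0,"hand":0.01},
    {"x":0,"y":0,"z":0.001,"ax":0,"ay":0,"az":0,"hand":0.01},
    {"x":0,"y":0,"z":0.001,"ax":0,"ay":0,"az":0,"hand":0.01}
  ]
}}

```text
time: 10.37
eef_pos: [0.6062, -0.1553, 0.1722]
orientation: [-180.0, -0.0, 168.7]
contact_force: [0.4, -0.0, -0.5]
opening: 0.0209
```

{"api": "arm_command", "payload": {
  "moves": [
    {"x":0,"y":0,"z":0.001,"ax":0,"ay":0,"az":0,"hand":0.01},
    {"x":0,"y":0,"z":0,"ax":0,"ay":0,"az":0,"hand":0.01}
  ]
}}

```text
time: 10.53
eef_pos: [0.6062, -0.1553, 0.1711]
orientation: [-180.0, -0.0, 168.7]
contact_force: [-0.5, 0.1, -0.4]
opening: 0.0204
```

{"api": "arm_command", "payload": {
  "moves": [
    {"x":0,"y":0,"z":0.001,"ax":0,"ay":0,"az":0,"hand":0.01},
    {"x":0,"y":0,"z":0,"ax":0,"ay":0,"az":0,"hand":0.01}
  ]
}}

```text
time: 10.7
eef_pos: [0.6063, -0.1552, 0.1702]
orientation: [-180.0, -0.0, 168.7]
contact_force: [0.3, -0.4, -0.9]
opening: 0.0209
```

{"api": "arm_command", "payload": {
  "moves": [
    {"x":0,"y":0,"z":0.001,"ax":0,"ay":0,"az":0,"hand":0.01},
    {"x":0,"y":0,"z":0,"ax":0,"ay":0,"az":0,"hand":0.01}
  ]
}}

```text
time: 10.87
eef_pos: [0.6062, -0.1552, 0.1691]
orientation: [-180.0, -0.0, 168.7]
contact_force: [0.2, -0.5, -1.6]
opening: 0.0208
```

The tip is about 2 mm inside the slot with no contact.

{"api": "arm_command", "payload": {
  "moves": [
    {"x":0,"y":0,"z":0.001,"ax":0,"ay":0,"az":0,"hand":0.01},
    {"x":0,"y":0,"z":0.001,"ax":0,"ay":0,"az":0,"hand":0.01},
    {"x":0,"y":0,"z":0.001,"ax":0,"ay":0,"az":0,"hand":0.01}
  ]
}}

```text
time: 11.12
eef_pos: [0.6063, -0.1552, 0.1662]
orientation: [-180.0, 0.0, 168.7]
contact_force: [-0.1, 0.1, -0.3]
opening: 0.0206
```

{"api": "arm_command", "payload": {
  "moves": [
    {"x":0,"y":0,"z":0.003,"ax":0,"ay":0,"az":0,"hand":0.01},
    {"x":0,"y":0,"z":0.003,"ax":0,"ay":0,"az":0,"hand":0.01},
    {"x":0,"y":0,"z":0.003,"ax":0,"ay":0,"az":0,"hand":0.01},
    {"x":0,"y":0,"z":0.003,"ax":0,"ay":0,"az":0,"hand":0.01},
    {"x":0,"y":0,"z":0.003,"ax":0,"ay":0,"az":0,"hand":0.01},
    {"x":0,"y":0,"z":0,"ax":0,"ay":0,"az":0,"hand":0.01}
  ]
}}

```text
time: 11.62
eef_pos: [0.6058, -0.155, 0.1503]
orientation: [180.0, -0.1, 168.7]
contact_force: [-0.4, 0.2, -0.2]
opening: 0.0206
```

{"api": "arm_command", "payload": {
  "moves": [
    {"x":0,"y":0,"z":0.001,"ax":0,"ay":0,"az":0,"hand":0.01},
    {"x":0,"y":0,"z":0.001,"ax":0,"ay":0,"az":0,"hand":0.01},
    {"x":0,"y":0,"z":0.001,"ax":0,"ay":0,"az":0,"hand":0.01},
    {"x":0,"y":0,"z":0,"ax":0,"ay":0,"az":0,"hand":0.01}
  ]
}}

```text
time: 11.95
eef_pos: [0.6063, -0.1552, 0.1482]
orientation: [-180.0, -0.0, 168.7]
contact_force: [0.3, -0.6, -0.5]
opening: 0.0208
```

{"api": "arm_command", "payload": {
  "moves": [
    {"x":0,"y":0,"z":0.001,"ax":0,"ay":0,"az":0,"hand":0.01},
    {"x":0,"y":0,"z":0.001,"ax":0,"ay":0,"az":0,"hand":0.01},
    {"x":0,"y":0,"z":0.001,"ax":0,"ay":0,"az":0,"hand":0.01},
    {"x":0,"y":0,"z":0.001,"ax":0,"ay":0,"az":0,"hand":0.01},
    {"x":0,"y":0,"z":0,"ax":0,"ay":0,"az":0,"hand":0.01}
  ]
}}

```text
time: 12.37
eef_pos: [0.6061, -0.1551, 0.144]
orientation: [180.0, -0.0, 168.7]
contact_force: [0.1, 0.5, -1.8]
opening: 0.0206
```

{"api": "arm_command", "payload": {
  "moves": [
    {"x":0,"y":0,"z":0.001,"ax":0,"ay":0,"az":0,"hand":0.01},
    {"x":0,"y":0,"z":0,"ax":0,"ay":0,"az":0,"hand":0.01}
  ]
}}

```text
time: 12.53
eef_pos: [0.6062, -0.1551, 0.1431]
orientation: [-180.0, -0.0, 168.7]
contact_force: [0.5, 0.1, -0.7]
opening: 0.0206
```

{"api": "arm_command", "payload": {
  "moves": [
    {"x":0,"y":0,"z":0.0005,"ax":0,"ay":0,"az":0,"hand":0.01},
    {"x":0,"y":0,"z":0,"ax":0,"ay":0,"az":0,"hand":0.01}
  ]
}}

```text
time: 12.7
eef_pos: [0.6063, -0.1552, 0.1427]
orientation: [-180.0, -0.0, 168.7]
contact_force: [-0.0, 0.2, -0.5]
opening: 0.0208
```

{"api": "arm_command", "payload": {
  "moves": [
    {"x":0,"y":0,"z":0.0005,"ax":0,"ay":0,"az":0,"hand":0.01},
    {"x":0,"y":0,"z":0,"ax":0,"ay":0,"az":0,"hand":0.01}
  ]
}}

```text
time: 12.87
eef_pos: [0.6063, -0.1552, 0.1422]
orientation: [-180.0, -0.0, 168.7]
contact_force: [0.4, 0.4, -0.2]
opening: 0.0206
```

{"api": "arm_command", "payload": {
  "moves": [
    {"x":0,"y":0,"z":0.0005,"ax":0,"ay":0,"az":0,"hand":0.01},
    {"x":0,"y":0,"z":0,"ax":0,"ay":0,"az":0,"hand":0.01}
  ]
}}

```text
time: 13.03
eef_pos: [0.6063, -0.1552, 0.1417]
orientation: [-180.0, -0.0, 168.7]
contact_force: [0.2, 0.1, -0.8]
opening: 0.0207
```

{"api": "arm_command", "payload": {
  "moves": [
    {"x":0,"y":0,"z":0.0005,"ax":0,"ay":0,"az":0,"hand":0.01},
    {"x":0,"y":0,"z":0,"ax":0,"ay":0,"az":0,"hand":0.01}
  ]
}}

```text
time: 13.2
eef_pos: [0.6064, -0.1552, 0.1415]
orientation: [-180.0, 0.0, 168.7]
contact_force: [-0.6, -0.0, 0.1]
opening: 0.0204
```

{"api": "arm_command", "payload": {
  "moves": [
    {"x":0,"y":0,"z":0.0005,"ax":0,"ay":0,"az":0,"hand":0.01},
    {"x":0,"y":0,"z":0,"ax":0,"ay":0,"az":0,"hand":0.01}
  ]
}}

```text
time: 13.37
eef_pos: [0.6065, -0.1552, 0.1414]
orientation: [-180.0, 0.0, 168.7]
contact_force: [-1.9, 0.3, 3.4]
opening: 0.0206
```

Contact on the ledge at TCP z 0.1415, which matches the expected tip height of 0.070. I'll slide lightly along the slot (tool y) and feel for the drop.

{"api": "arm_command", "payload": {
  "moves": [
    {"x":0,"y":0.002,"z":0.0004,"ax":0,"ay":0,"az":0,"hand":0.01},
    {"x":0,"y":0,"z":0,"ax":0,"ay":0,"az":0,"hand":0.01}
  ]
}}

```text
time: 13.53
eef_pos: [0.6069, -0.1543, 0.1413]
orientation: [-179.8, 0.1, 168.7]
contact_force: [-2.7, -2.9, 6.3]
opening: 0.0208
```

{"api": "arm_command", "payload": {
  "moves": [
    {"x":0,"y":0.002,"z":0,"ax":0,"ay":0,"az":0,"hand":0.01},
    {"x":0,"y":0,"z":0,"ax":0,"ay":0,"az":0,"hand":0.01}
  ]
}}

```text
time: 13.7
eef_pos: [0.6075, -0.1524, 0.1414]
orientation: [-179.8, 0.1, 168.7]
contact_force: [-2.0, -2.9, 5.4]
opening: 0.0206
```

{"api": "arm_command", "payload": {
  "moves": [
    {"x":0,"y":0.002,"z":0,"ax":0,"ay":0,"az":0,"hand":0.01},
    {"x":0,"y":0,"z":0,"ax":0,"ay":0,"az":0,"hand":0.01}
  ]
}}

```text
time: 13.87
eef_pos: [0.608, -0.1504, 0.1413]
orientation: [-179.9, 0.1, 168.7]
contact_force: [-0.8, -3.0, 6.0]
opening: 0.0206
```

{"api": "arm_command", "payload": {
  "moves": [
    {"x":0,"y":0.002,"z":0,"ax":0,"ay":0,"az":0,"hand":0.01},
    {"x":0,"y":0,"z":0,"ax":0,"ay":0,"az":0,"hand":0.01}
  ]
}}

```text
time: 14.03
eef_pos: [0.6086, -0.1485, 0.1414]
orientation: [-179.9, 0.1, 168.7]
contact_force: [-0.9, -3.1, 5.3]
opening: 0.0209
```

{"api": "arm_command", "payload": {
  "moves": [
    {"x":0,"y":0.002,"z":0,"ax":0,"ay":0,"az":0,"hand":0.01},
    {"x":0,"y":0,"z":0,"ax":0,"ay":0,"az":0,"hand":0.01}
  ]
}}

```text
time: 14.2
eef_pos: [0.609, -0.1465, 0.1414]
orientation: [-179.9, 0.1, 168.7]
contact_force: [-0.3, -3.4, 4.7]
opening: 0.021
```

{"api": "arm_command", "payload": {
  "moves": [
    {"x":0,"y":0.002,"z":0,"ax":0,"ay":0,"az":0,"hand":0.01},
    {"x":0,"y":0,"z":0,"ax":0,"ay":0,"az":0,"hand":0.01}
  ]
}}

```text
time: 14.37
eef_pos: [0.6094, -0.1444, 0.1413]
orientation: [-179.9, 0.1, 168.7]
contact_force: [-0.3, -3.5, 5.9]
opening: 0.0206
```

{"api": "arm_command", "payload": {
  "moves": [
    {"x":0,"y":0.002,"z":0,"ax":0,"ay":0,"az":0,"hand":0.01},
    {"x":0,"y":0,"z":0,"ax":0,"ay":0,"az":0,"hand":0.01}
  ]
}}

```text
time: 14.53
eef_pos: [0.6098, -0.1423, 0.1412]
orientation: [-179.9, 0.1, 168.7]
contact_force: [0.1, -3.4, 5.0]
opening: 0.0207
```

{"api": "arm_command", "payload": {
  "moves": [
    {"x":0,"y":0.002,"z":0,"ax":0,"ay":0,"az":0,"hand":0.01},
    {"x":0,"y":0,"z":0,"ax":0,"ay":0,"az":0,"hand":0.01}
  ]
}}

```text
time: 14.7
eef_pos: [0.6099, -0.1395, 0.1407]
orientation: [180.0, 0.1, 168.7]
contact_force: [0.7, -0.7, -0.3]
opening: 0.0207
```

{"api": "arm_command", "payload": {
  "moves": [
    {"x":0,"y":0.002,"z":0,"ax":0,"ay":0,"az":0,"hand":0.01},
    {"x":0,"y":0,"z":0,"ax":0,"ay":0,"az":0,"hand":0.01}
  ]
}}

```text
time: 14.87
eef_pos: [0.6096, -0.137, 0.1399]
orientation: [180.0, -0.0, 168.7]
contact_force: [-0.1, -1.8, 1.0]
opening: 0.0205
```

{"api": "arm_command", "payload": {
  "moves": [
    {"x":0,"y":0.002,"z":0,"ax":0,"ay":0,"az":0,"hand":0.01},
    {"x":0,"y":0,"z":0,"ax":0,"ay":0,"az":0,"hand":0.01}
  ]
}}

```text
time: 15.03
eef_pos: [0.61, -0.135, 0.1399]
orientation: [180.0, -0.1, 168.7]
contact_force: [-0.8, -1.2, 1.5]
opening: 0.0209
```

{"api": "arm_command", "payload": {
  "moves": [
    {"x":0,"y":0.0015,"z":0,"ax":0,"ay":0,"az":0,"hand":0.01},
    {"x":0,"y":0,"z":0,"ax":0,"ay":0,"az":0,"hand":0.01}
  ]
}}

```text
time: 15.2
eef_pos: [0.6102, -0.1341, 0.14]
orientation: [-180.0, -0.0, 168.7]
contact_force: [-0.4, -2.6, -1.1]
opening: 0.0207
```

Dropped 1.5 mm with the force released: the pocket. I'll centre by backing off 2 mm, then press down gently.

{"api": "arm_command", "payload": {
  "moves": [
    {"x":0,"y":-0.002,"z":0,"ax":0,"ay":0,"az":0,"hand":0.01},
    {"x":0,"y":0,"z":0.001,"ax":0,"ay":0,"az":0,"hand":0.01},
    {"x":0,"y":0,"z":0,"ax":0,"ay":0,"az":0,"hand":0.01}
  ]
}}

```text
time: 15.45
eef_pos: [0.6101, -0.1357, 0.1397]
orientation: [180.0, 0.0, 168.7]
contact_force: [-0.9, 1.2, 3.3]
opening: 0.0207
```

{"api": "arm_command", "payload": {
  "moves": [
    {"x":0,"y":0,"z":0.001,"ax":0,"ay":0,"az":0,"hand":0.01},
    {"x":0,"y":0,"z":0,"ax":0,"ay":0,"az":0,"hand":0.01}
  ]
}}

```text
time: 15.62
eef_pos: [0.6102, -0.1357, 0.1389]
orientation: [180.0, 0.0, 168.7]
contact_force: [-0.8, 1.2, 4.4]
opening: 0.0206
```

{"api": "arm_command", "payload": {
  "moves": [
    {"x":0,"y":0,"z":0.001,"ax":0,"ay":0,"az":0,"hand":0.01},
    {"x":0,"y":0,"z":0,"ax":0,"ay":0,"az":0,"hand":0.01}
  ]
}}

```text
time: 15.78
eef_pos: [0.6102, -0.1357, 0.138]
orientation: [180.0, 0.0, 168.7]
contact_force: [-1.4, 1.7, 5.0]
opening: 0.0205
```

{"api": "arm_command", "payload": {
  "moves": [
    {"x":0,"y":0,"z":0.001,"ax":0,"ay":0,"az":0,"hand":0.01},
    {"x":0,"y":0,"z":0,"ax":0,"ay":0,"az":0,"hand":0.01}
  ]
}}

```text
time: 15.95
eef_pos: [0.6102, -0.1358, 0.137]
orientation: [180.0, 0.0, 168.7]
contact_force: [-0.8, 2.5, 5.2]
opening: 0.0207
```

{"api": "arm_command", "payload": {
  "moves": [
    {"x":0,"y":0,"z":0.001,"ax":0,"ay":0,"az":0,"hand":0.01},
    {"x":0,"y":0,"z":0,"ax":0,"ay":0,"az":0,"hand":0.01}
  ]
}}

```text
time: 16.12
eef_pos: [0.6102, -0.1358, 0.136]
orientation: [180.0, 0.0, 168.7]
contact_force: [-1.6, 1.6, 4.8]
opening: 0.0205
```

{"api": "arm_command", "payload": {
  "moves": [
    {"x":0,"y":0,"z":0.001,"ax":0,"ay":0,"az":0,"hand":0.01},
    {"x":0,"y":0,"z":0,"ax":0,"ay":0,"az":0,"hand":0.01}
  ]
}}

```text
time: 16.28
eef_pos: [0.6102, -0.1358, 0.1348]
orientation: [180.0, 0.0, 168.7]
contact_force: [-0.2, 0.5, 3.5]
opening: 0.0205
```

{"api": "arm_command", "payload": {
  "moves": [
    {"x":0,"y":0,"z":0.0008,"ax":0,"ay":0,"az":0,"hand":0.01},
    {"x":0,"y":0,"z":0,"ax":0,"ay":0,"az":0,"hand":0.01}
  ]
}}

```text
time: 16.45
eef_pos: [0.6102, -0.1358, 0.1337]
orientation: [180.0, 0.0, 168.7]
contact_force: [-0.3, 2.4, 3.8]
opening: 0.0208
```

Run:
```python
from h import *
s=telemetry.sense(); print({k:np.round(s[k],4) for k in("time","eef_pos","orientation","contact_force","opening")})
c=cam("side"); cv2.imwrite("pics/g5.png",cv2.resize(c[0][130:250,300:420],None,fx=4,fy=4))
for d in imaging.look_for("tray","side"): print(d)
```

```text
{'time': np.float64(16.45), 'eef_pos': array([ 0.6102, -0.1358,  0.1337]), 'orientation': array([1.799745e+02, 2.180000e-02, 1.687373e+02]), 'contact_force': array([-0.2805,  2.4467,  3.8292]), 'opening': np.float64(0.0208)}
{'location': [0.4605, -0.1237, 0.0226], 'confidence': 0.71}
```

View pics/g5.png

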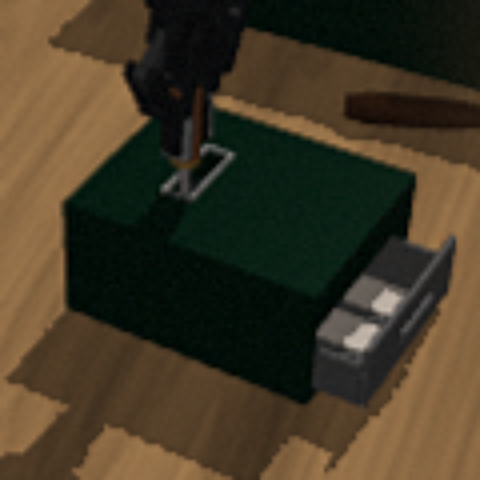

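The tray is fully out at crop (390,320) and the pin is still down in the slot. Withdrawing straight up.

{"api": "arm_command", "payload": {
  "moves": [
    {"x":0,"y":0.0005,"z":-0.003,"ax":0,"ay":0,"az":0,"hand":0.01},
    {"x":0,"y":0,"z":-0.004,"ax":0,"ay":0,"az":0,"hand":0.01},
    {"x":0,"y":0,"z":-0.004,"ax":0,"ay":0,"az":0,"hand":0.01},
    {"x":0,"y":-0.003,"z":-0.008,"ax":0,"ay":0,"az":0,"hand":0.01},
    {"x":0,"y":0,"z":-0.01,"ax":0,"ay":0,"az":0,"hand":0.01},
    {"x":0,"y":0,"z":-0.01,"ax":0,"ay":0,"az":0,"hand":0.01},
    {"x":0,"y":0,"z":-0.01,"ax":0,"ay":0,"az":0,"hand":0.01},
    {"x":0,"y":0,"z":-0.015,"ax":0,"ay":0,"az":0,"hand":0.01},
    {"x":0,"y":0,"z":-0.006,"ax":0,"ay":0,"az":0,"hand":0.01},
    {"x":0,"y":0,"z":0,"ax":0,"ay":0,"az":0,"hand":0.01}
  ]
}}

```text
time: 17.38
eef_pos: [0.6109, -0.139, 0.2062]
orientation: [-180.0, 0.2, 168.7]
contact_force: [-0.2, 0.4, -0.4]
opening: 0.0205
```

Run:
```python
from h import *
s=telemetry.sense(); print({k:np.round(s[k],4) for k in("time","eef_pos","orientation","contact_force","opening")}); print(totool([.5578,.1561,.203]))
```

```text
{'time': np.float64(17.3833), 'eef_pos': array([ 0.6109, -0.139 ,  0.2062]), 'orientation': array([-179.9554,    0.2461,  168.7272]), 'contact_force': array([-0.1719,  0.3514, -0.4051]), 'opening': np.float64(0.0205)}
[0.10974161 0.27900657 0.00255591]
```

{"api": "arm_command", "payload": {
  "moves": [
    {"x":0.0091,"y":0.0233,"z":0,"ax":0,"ay":0,"az":0,"hand":0.01},
    {"x":0.0091,"y":0.0233,"z":0,"ax":0,"ay":0,"az":0,"hand":0.01},
    {"x":0.0091,"y":0.0233,"z":0,"ax":0,"ay":0,"az":0,"hand":0.01},
    {"x":0.0091,"y":0.0233,"z":0,"ax":0,"ay":0,"az":0,"hand":0.01},
    {"x":0.0091,"y":0.0233,"z":0,"ax":0,"ay":0,"az":0,"hand":0.01},
    {"x":0.0091,"y":0.0233,"z":0,"ax":0,"ay":0,"az":0,"hand":0.01},
    {"x":0.0091,"y":0.0233,"z":0,"ax":0,"ay":0,"az":0,"hand":0.01},
    {"x":0.0091,"y":0.0233,"z":0,"ax":0,"ay":0,"az":0,"hand":0.01},
    {"x":0.0091,"y":0.0233,"z":0,"ax":0,"ay":0,"az":0,"hand":0.01},
    {"x":0.0091,"y":0.0233,"z":0,"ax":0,"ay":0,"az":0,"hand":0.01}
  ]
}}

```text
time: 18.22
eef_pos: [0.5653, 0.1089, 0.2031]
orientation: [-180.0, -0.0, 168.7]
contact_force: [-0.0, 0.5, -0.2]
opening: 0.0205
```

{"api": "arm_command", "payload": {
  "moves": [
    {"x":0.0091,"y":0.0233,"z":0,"ax":0,"ay":0,"az":0,"hand":0.01},
    {"x":0.0091,"y":0.0233,"z":0,"ax":0,"ay":0,"az":0,"hand":0.01},
    {"x":0,"y":0,"z":0,"ax":0,"ay":0,"az":0,"hand":0.01},
    {"x":0,"y":0,"z":0.04,"ax":0,"ay":0,"az":0,"hand":0.01},
    {"x":0,"y":0,"z":0.01,"ax":0,"ay":0,"az":0,"hand":0.01},
    {"x":0,"y":0,"z":0,"ax":0,"ay":0,"az":0,"hand":0.01},
    {"x":0,"y":0,"z":0,"ax":0,"ay":0,"az":0,"hand":0.01}
  ]
}}

```text
time: 18.8
eef_pos: [0.5563, 0.1564, 0.1528]
orientation: [-179.9, -0.2, 168.7]
contact_force: [0.2, 0.8, 0.8]
opening: 0.0206
```

Run:
```python
from h import *
s=telemetry.sense(); print({k:np.round(s[k],4) for k in("time","eef_pos","orientation","contact_force","opening")}); print(totool([.5578,.1561,.1415]))
c=cam("side"); tip=s["eef_pos"]-[0,0,.0715]; pp=proj(c,[tip,tip+[0,0,.06],[.5578,.1561,.065]]); print(pp.round(1).tolist())
x,y=[int(v)-25 for v in pp[0]]; S=12; cr=cv2.resize(c[0][y:y+50,x:x+50],None,fx=S,fy=S,interpolation=cv2.INTER_CUBIC)
Q=((pp-[x,y]+.5)*S-.5).astype(int)
cv2.line(cr,tuple(map(int,Q[0])),tuple(map(int,Q[1])),(0,0,255),1); cv2.circle(cr,tuple(map(int,Q[2])),3,(255,0,255),-1)
cv2.imwrite("pics/g6.png",cr)
```

```text
{'time': np.float64(18.8), 'eef_pos': array([0.5563, 0.1564, 0.1528]), 'orientation': array([-1.799317e+02, -1.632000e-01,  1.686888e+02]), 'contact_force': array([0.1516, 0.7697, 0.8404]), 'opening': np.float64(0.0206)}
[-1.60463244e-03  1.80756182e-06  1.13387034e-02]
[[326.2, 256.8], [326.0, 239.0], [325.7, 261.1]]
```

View pics/g6.png

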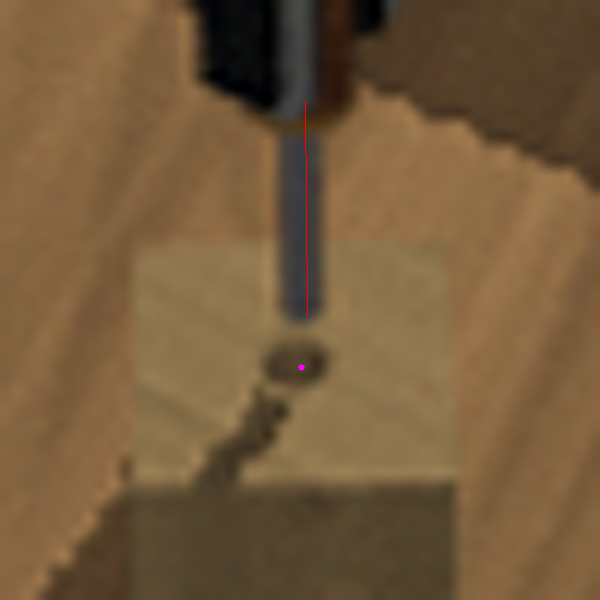

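The pin hangs straight, with its tip at crop (302,315) over the hole at (297,362). The offset matches the grasp pose. I'll nudge 1.6 mm and insert.

{"api": "arm_command", "payload": {
  "moves": [
    {"x":-0.0015,"y":0,"z":0.006,"ax":0,"ay":0,"az":0,"hand":0.01},
    {"x":0,"y":0,"z":0.005,"ax":0,"ay":0,"az":0,"hand":0.01},
    {"x":0,"y":0,"z":0.003,"ax":0,"ay":0,"az":0,"hand":0.01},
    {"x":0,"y":0,"z":0.001,"ax":0,"ay":0,"az":0,"hand":0.01},
    {"x":0,"y":0,"z":0,"ax":0,"ay":0,"az":0,"hand":0.01}
  ]
}}

```text
time: 19.27
eef_pos: [0.5585, 0.1566, 0.1383]
orientation: [-180.0, -0.0, 168.7]
contact_force: [-1.2, -0.4, -0.7]
opening: 0.0205
```

{"api": "arm_command", "payload": {
  "moves": [
    {"x":0,"y":0,"z":0.001,"ax":0,"ay":0,"az":0,"hand":0.01},
    {"x":0,"y":0,"z":0.001,"ax":0,"ay":0,"az":0,"hand":0.01},
    {"x":0,"y":0,"z":0.001,"ax":0,"ay":0,"az":0,"hand":0.01},
    {"x":0,"y":0,"z":0.001,"ax":0,"ay":0,"az":0,"hand":0.01},
    {"x":0,"y":0,"z":0,"ax":0,"ay":0,"az":0,"hand":0.01}
  ]
}}

```text
time: 19.68
eef_pos: [0.5585, 0.1567, 0.1344]
orientation: [-180.0, -0.0, 168.7]
contact_force: [-0.4, 0.1, -1.6]
opening: 0.0206
```

{"api": "arm_command", "payload": {
  "moves": [
    {"x":0.0006,"y":-0.0006,"z":0.002,"ax":0,"ay":0,"az":0,"hand":0.01},
    {"x":0,"y":0,"z":0.003,"ax":0,"ay":0,"az":0,"hand":0.01},
    {"x":0,"y":0,"z":0.003,"ax":0,"ay":0,"az":0,"hand":0.01},
    {"x":0,"y":0,"z":0.003,"ax":0,"ay":0,"az":0,"hand":0.01}
  ]
}}

```text
time: 20.02
eef_pos: [0.5578, 0.1562, 0.1232]
orientation: [-180.0, -0.0, 168.7]
contact_force: [-0.5, 0.2, -1.0]
opening: 0.0206
```

{"api": "arm_command", "payload": {
  "moves": [
    {"x":0,"y":0,"z":0.004,"ax":0,"ay":0,"az":0,"hand":0.01},
    {"x":0,"y":0,"z":0.005,"ax":0,"ay":0,"az":0,"hand":0.01},
    {"x":0,"y":0,"z":0.005,"ax":0,"ay":0,"az":0,"hand":0.01},
    {"x":0,"y":0,"z":0.005,"ax":0,"ay":0,"az":0,"hand":0.01},
    {"x":0,"y":0,"z":0.005,"ax":0,"ay":0,"az":0,"hand":0.01},
    {"x":0,"y":0,"z":0,"ax":0,"ay":0,"az":0,"hand":0.01}
  ]
}}

```text
time: 20.52
eef_pos: [0.5571, 0.1561, 0.0981]
orientation: [-180.0, -0.1, 168.7]
contact_force: [0.1, -0.6, -1.5]
opening: 0.0204
```

Sliding in freely. About 21.5 mm to go.

{"api": "arm_command", "payload": {
  "moves": [
    {"x":0,"y":0,"z":0.004,"ax":0,"ay":0,"az":0,"hand":0.01},
    {"x":0,"y":0,"z":0.005,"ax":0,"ay":0,"az":0,"hand":0.01},
    {"x":0,"y":0,"z":0.005,"ax":0,"ay":0,"az":0,"hand":0.01},
    {"x":0,"y":0,"z":0.003,"ax":0,"ay":0,"az":0,"hand":0.01},
    {"x":0,"y":0,"z":0.002,"ax":0,"ay":0,"az":0,"hand":0.01},
    {"x":0,"y":0,"z":0,"ax":0,"ay":0,"az":0,"hand":0.01}
  ]
}}

```text
time: 21.02
eef_pos: [0.5575, 0.1562, 0.0799]
orientation: [-180.0, -0.1, 168.7]
contact_force: [-0.3, 0.8, -1.7]
opening: 0.0208
```

{"api": "arm_command", "payload": {
  "moves": [
    {"x":0,"y":0,"z":0.001,"ax":0,"ay":0,"az":0,"hand":0.01},
    {"x":0,"y":0,"z":0.001,"ax":0,"ay":0,"az":0,"hand":0.01},
    {"x":0,"y":0,"z":0,"ax":0,"ay":0,"az":0,"hand":0.01}
  ]
}}

```text
time: 21.27
eef_pos: [0.558, 0.1563, 0.0786]
orientation: [-180.0, 0.0, 168.7]
contact_force: [-0.4, -0.4, -0.2]
opening: 0.0208
```

{"api": "arm_command", "payload": {
  "moves": [
    {"x":0,"y":0,"z":0.0005,"ax":0,"ay":0,"az":0,"hand":0.01},
    {"x":0,"y":0,"z":0,"ax":0,"ay":0,"az":0,"hand":0.01}
  ]
}}

```text
time: 21.43
eef_pos: [0.558, 0.1563, 0.0781]
orientation: [-180.0, 0.0, 168.7]
contact_force: [0.3, -0.5, -0.4]
opening: 0.0208
```

{"api": "arm_command", "payload": {
  "moves": [
    {"x":0,"y":0,"z":0.001,"ax":0,"ay":0,"az":0,"hand":0.01},
    {"x":0,"y":0,"z":0.0005,"ax":0,"ay":0,"az":0,"hand":0.01},
    {"x":0,"y":0,"z":0,"ax":0,"ay":0,"az":0,"hand":0.01}
  ]
}}

```text
time: 21.68
eef_pos: [0.558, 0.1563, 0.0765]
orientation: [-180.0, 0.0, 168.7]
contact_force: [-0.7, 0.5, -0.0]
opening: 0.0204
```

{"api": "arm_command", "payload": {
  "moves": [
    {"x":0,"y":0,"z":0.0005,"ax":0,"ay":0,"az":0,"hand":0.01},
    {"x":0,"y":0,"z":0,"ax":0,"ay":0,"az":0,"hand":0.01}
  ]
}}

```text
time: 21.85
eef_pos: [0.558, 0.1562, 0.0765]
orientation: [-180.0, 0.0, 168.7]
contact_force: [-0.3, 0.3, 3.0]
opening: 0.0205
```

Seated on the stand (3 N at z 0.0765, the same as the grasp height). Releasing.

{"api": "arm_command", "payload": {
  "moves": [
    {"x":0,"y":0,"z":0,"ax":0,"ay":0,"az":0,"hand":0.03},
    {"x":0,"y":0,"z":0,"ax":0,"ay":0,"az":0,"hand":0.05},
    {"x":0,"y":0,"z":0,"ax":0,"ay":0,"az":0,"hand":0.085},
    {"x":0,"y":0,"z":0,"ax":0,"ay":0,"az":0,"hand":0.085},
    {"x":0,"y":0,"z":0,"ax":0,"ay":0,"az":0,"hand":0.085},
    {"x":0,"y":0,"z":0,"ax":0,"ay":0,"az":0,"hand":0.085},
    {"x":0,"y":0,"z":0,"ax":0,"ay":0,"az":0,"hand":0.085},
    {"x":0,"y":0,"z":0,"ax":0,"ay":0,"az":0,"hand":0.085}
  ]
}}

```text
time: 22.52
eef_pos: [0.558, 0.1562, 0.076]
orientation: [-180.0, 0.0, 168.7]
contact_force: [-0.7, -0.8, 0.0]
opening: 0.0849
```

{"api": "arm_command", "payload": {
  "moves": [
    {"x":0,"y":0,"z":-0.005,"ax":0,"ay":0,"az":0,"hand":0.085},
    {"x":0,"y":0,"z":-0.015,"ax":0,"ay":0,"az":0,"hand":0.085},
    {"x":0,"y":0,"z":-0.02,"ax":0,"ay":0,"az":0,"hand":0.085},
    {"x":0,"y":0,"z":-0.025,"ax":0,"ay":0,"az":0,"hand":0.085},
    {"x":0,"y":0,"z":-0.03,"ax":0,"ay":0,"az":0,"hand":0.085},
    {"x":0,"y":0,"z":-0.03,"ax":0,"ay":0,"az":0,"hand":0.085},
    {"x":0,"y":0,"z":0,"ax":0,"ay":0,"az":0,"hand":0.085},
    {"x":0,"y":0,"z":0,"ax":0,"ay":0,"az":0,"hand":0.085}
  ]
}}

```text
time: 23.18
eef_pos: [0.5595, 0.1565, 0.2037]
orientation: [179.9, 0.3, 168.7]
contact_force: [0.3, 0.4, -0.4]
opening: 0.085
```

Run:
```python
from h import *
c=cam("side"); cv2.imwrite("pics/g7.png",cv2.resize(c[0][130:330,230:430],None,fx=3,fy=3))
for t in("pin_handle","pot","cells","dibber"):
    for d in imaging.look_for(t,"side")[:1]: print(t,d)
```

```text
pin_handle {'location': [0.5574, 0.1642, 0.1038], 'confidence': 0.67}
pot {'location': [0.4887, 0.3852, 0.0494], 'confidence': 0.85}
cells {'location': [0.7906, 0.0702, 0.0354], 'confidence': 0.93}
dibber {'location': [0.4944, -0.4044, 0.0205], 'confidence': 0.56}
```

View pics/g7.png

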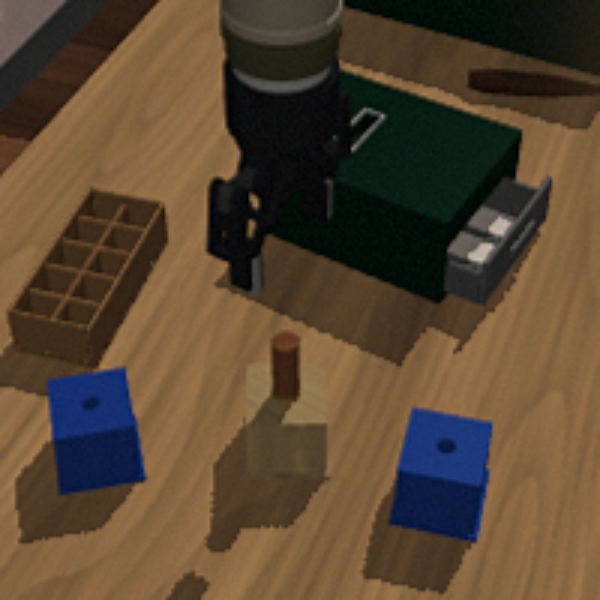

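The pin stands upright and home at crop (285,368), the tray is out, the gripper is clear, and the other things haven't moved.

```bash
python3 -c "
from station import r
print(r.finish_job())"
```

```text
the job is handed in; nothing more can be done
None
```

The tray is out, the pin is back upright in its plywood stand, fully home and released, and the job is handed in; no verdict was reported.

- **Catch:** I slid the pin lightly along the ledge and felt the pocket about 18–20 mm to the +y side of the slot's centre, as a 1.5 mm drop. I then pressed the pad about 6 mm until the tray sprang out.
- **Force:** No wrist reading went above about 7.5 N, against the 25 N limit, but I only saw readings at the end of each move. The tip was still down in the slot when I saw the tray out in the picture.
- **Pin:** It touched down on the stand with 3 N at the same height where I had gripped it (TCP z 0.0765 m).
- **Last checks:** The final side picture shows the tray out, the pin upright in its stand and the gripper clear. The pot, seed tray and dibber read within about 2 mm of their starting positions. The job took about 23 s of the 72 s, and none of these checks failed or disagreed.

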